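# Nest the angle brackets in the stock tray

## Task

Put the two loose angle brackets away in the wooden stock tray: nest each one, open side up, in one of the two valleys between the three brackets that stand there open side down, so that it lies fully down with its legs against its neighbours and roughly flush with their ends. Set them in without dropping them, keep the three brackets in the tray standing in place, and leave the padlock, lock cylinder and screwdriver alone.

Things in the scene. Friction and masses are not known exactly. Their poses are not given: they have to be found in the camera images.
- bracket_a: Loose steel angle bracket, 0.32 kg: two equal legs 60 long x 60 wide x 4 mm thick at a right angle, with a stiffening rib inside the corner (see point rib_a). Origin: on the outer corner line, mid-width; y along the corner line; z the bisector, from the corner out of the open side; legs along (+x+z) and (-x+z). Half a turn about z changes nothing.
- bracket_b: Identical to bracket_a, same axes. Both start as an L: one leg flat on the bench, pointing roughly to the robot's right (-y; or up to half-way from there towards the robot), the other leg upright on the side of the tray; so z leans that way, 45 degrees up. They must end with z straight up, as a V.
- rib_a (a point): Middle of the top edge of bracket_a's rib, 42.4 mm along z from its origin; axes as the bracket's. The rib is a flat plate 10 mm thick along y, its top edge 40 mm long along x. Pinch it by its two flat faces from the open side: 25 mm of free leg on each side of it; 20 mm below this edge the legs are still 33 mm apart (less further down).
- rib_b (a point): The same point on bracket_b's rib.
- ridge_1: identical bracket already in the tray, loose, open side down (z down) as a ridge like a roof: its origin is the top of the ridge, 45 mm above the tray floor; each foot stands 42 mm out to the side. Ridges in row order along the tray's x: 1, 2, 3, about 87 mm apart.
- ridge_2: identical bracket already in the tray, loose, open side down (z down) as a ridge like a roof: its origin is the top of the ridge, 45 mm above the tray floor; each foot stands 42 mm out to the side. Ridges in row order along the tray's x: 1, 2, 3, about 87 mm apart.
- ridge_3: identical bracket already in the tray, loose, open side down (z down) as a ridge like a roof: its origin is the top of the ridge, 45 mm above the tray floor; each foot stands 42 mm out to the side. Ridges in row order along the tray's x: 1, 2, 3, about 87 mm apart.
- tray: wooden tray fixed to the bench, 270 x 72 mm outside, floor 4 mm thick, end walls 16 mm and side lips 10 mm high above the bench. Origin: centre of its underside; x along the row of ridges, y across it (parallel to the ridges), z up.
- valley_1 (a point): point on the tray's inner floor (4 mm above the bench) at the bottom of the valley between ridge_1 and ridge_2, mid-width; axes as the tray's. A nested bracket's origin comes to rest about 2 mm above this point, its y along the tray's y.
- valley_2 (a point): the same between ridge_2 and ridge_3.
- padlock: brass padlock lying flat, body 45 x 50 x 22 mm with its origin at the body's underside; bystander.
- cylinder: brass lock cylinder standing upright, 36 mm diameter, 38 mm high, origin under its centre; bystander.
- screwdriver: screwdriver lying on the bench, along its x; bystander.
Mind the look-alikes: they are no part of the job. Leave any turquoise look-alike of the bracket_a alone. What is shaped like the ridge_1 but yellow is not meant.

How it is judged:
By the outcome, as a careful person would: the job done as asked, in the order asked, and still so for the second after the job is handed in, with the robot touching nothing.
It also fails if it takes over 54 s, if anything falls off the work surface, if the arm or the gripper's body presses on something with over 40 N, if the wrist force passes 120 N, or if a joint passes its speed limit or range.

## Robot

A 7-joint arm with a two-finger parallel gripper is mounted at the origin on the work surface. World frame = base frame: x ahead of the robot, y to its left, z up, the work surface at z = 0. Lengths are in mm, angles in rad, forces in N, time in s.
With the tool pointing down it reaches from about 400 to 850 mm from the base axis. Payload 4.5 kg.
Tool frame: the origin (TCP) lies midway between the tips of the shut fingers; the grasp point (between the pads) lies 19 mm behind it; z points along the fingers, y is the line along which they close (so a half turn about z gives the same grasp; the last joint's range is limited). The gripper opens to 85 mm and grips with 20 to 120 N. Pads are 22 mm wide; open, the fingers measure 114 mm over their backs; the gripper's body (76 mm by 85 mm) begins 54 mm behind the grasp point. The pads swing forward as they close: fully open they stand 13 mm farther back than shut.
Start: joints at [1.272, 0.689, -0.195, 1.565, 0.157, 0.902, -0.215], TCP at [204.211, -590.722, 231.317] pointing down, gripper open.
Joint ranges: [-3.01, 3.01], [-0.46, 2.08], [-1.47, 1.51], [0.13, 2.56], [-1, 4.14], [0.04, 2.09], [-2.66, 2.66]. Speed limits (rad/s): [2.57, 2.57, 3.14, 3.14, 3.14, 3.14, 3.14].

## Interface

Orientations are given as [roll, pitch, yaw] about the fixed x, y, z axes, in that order (R = Rz(yaw) Ry(pitch) Rx(roll)).
In Python, from cell import manip gives the robot as it stands.
- The arm moves only by the shell command python3 -m jog 'ROWS' [FORCE]. ROWS is JSON, a list of rows, each a list of 7 numbers: the shift along the world's x, y, z in mm, then the turn, a rotation vector about the world's x, y, z in degrees, then the opening, from -1 (shut) to 1 (fully open). In form: [[x, y, z, wx, wy, wz, claw], ...]. A call has exactly 10 rows; each row shifts and turns the commanded pose from where the row before left it; what a row does not reach is not made up. A row lasts 1/10 s, in which the tool goes at most 50 mm and 8.59 degrees, less where a joint would pass 70% of its speed; a pose out of reach is approached as far as the arm can. A call is refused whole if a number of a shift passes 50 or a number of a turn 8.59, either way. A call with a gripper value outside its range is refused whole. The fingers move at their own pace and stop on an object; FORCE is the grip in N (left out, the last holds). Time passes only in rows, so rows that do not move let the fingers close, or fill a call up. It gives the time, the measured TCP pose, the force, the opening and the grip force at its end, in the units of the state.
- manip.observe(): the state, without advancing time (a new reading comes with each control period).
- manip.read_camera(name): name is "side" or "top"; returns the picture (400x640x3 uint8, red, green, blue); there is no depth.
- manip.get_calibration(name): a dict with "mtx" (3x3 intrinsics, pixels), "R" (3x3) and "t" (3): a world point X has camera coordinates R X + t. Camera axes: x right, y down, z forward; pixel columns grow to the right and rows downward; lengths in mm; the calibration is good to about 2 mm. A picture is of the moment at which its call begins. get_calibration takes no time and is no camera call.
- manip.sign_off(): hands the job in; it is judged then, once.
The state is a dict: "time_s": time; "joint_positions": joint angles; "joint_velocities": joint speeds; "joint_torque": joint torques, N m; "eef_pos": TCP position; "ee_rot": TCP orientation; "force": force on the tool from outside, world axes, zero at the start; "ft_torque": the same for the moment, N m; "gripper_width": finger opening in mm; "grasp_force": force on a finger pad.
Only numpy, scipy, OpenCV 4.12 (cv2) and the standard library are available. Lean on these libraries where they do the work, as an engineer would, in place of code of your own. Each camera call takes 0.05 s, during which the arm holds its last target. There are 200 camera calls.

## Working session

There is one attempt and no reset: what is moved stays moved. The work goes in short steps, Python scripts to look and compute and a shell command to move; the robot and the scene stay as the last step left them, time stands still between calls to the robot, and variables do not carry over. Pictures are saved under pics/ and viewed, at most 11 in all, crops included, and the job is handed in when it is done.

```bash
ls; mkdir -p pics
python3 - <<'E'
from cell import manip
import cv2,json
s=manip.observe();print(s)
for n in("top","side"):
    im=manip.read_camera(n);cv2.imwrite(f"pics/{n}0.png",im[:,:,::-1]);c=manip.get_calibration(n);print(n,c)
E
```

```text
pics
{'time_s': 0.0, 'joint_positions': array([ 1.27179294,  0.68996507, -0.19454185,  1.56640349,  0.15732126,
        0.90247345, -0.21510856]), 'joint_velocities': array([ 1.72831161e-03,  7.64029937e-04,  5.90071403e-04, -1.08001594e-03,
       -9.70024824e-05,  3.18243581e-04,  2.31561854e-03]), 'joint_torque': array([ 6.66925171e-04, -5.39614177e+01, -1.26649674e+00, -1.58545768e+01,
        9.11028794e-03,  9.50742251e-03,  9.30873341e-06]), 'eef_pos': array([ 203.92612537, -590.08700168,  230.4807112 ]), 'ee_rot': array([-3.13974435e+00,  1.34570081e-04,  3.32921370e-01]), 'force': array([ 0.8075746 ,  0.16099146, -0.17855584]), 'ft_torque': array([ 0.03856381, -0.00703025,  0.01699302]), 'grasp_force': 0.0, 'gripper_width': 85.59943594865557}
top {'mtx': array([[461.05337394,   0.        , 315.84804097],
       [  0.        , 461.05337394, 197.61707969],
       [  0.        ,   0.        ,   1.        ]]), 'R': array([[ 0.01249118, -0.99989701, -0.0070665 ],
       [-0.98465331, -0.01106985, -0.17417036],
       [ 0.17407419,  0.00913364, -0.98469018]]), 't': array([  67.01045754,  548.78083961, 1160.72568247])}
side {'mtx': array([[376.49735667,   0.        , 311.1654503 ],
       [  0.        , 376.49735667, 198.32241425],
       [  0.        ,   0.        ,   1.        ]]), 'R': array([[ 0.90217155, -0.43133682,  0.00591986],
       [-0.29857064, -0.63426902, -0.71313279],
       [ 0.31135522,  0.64160062, -0.70100398]]), 't': array([-464.22910433,  243.77191336,  686.95284405])}
```

View pics/top0.png

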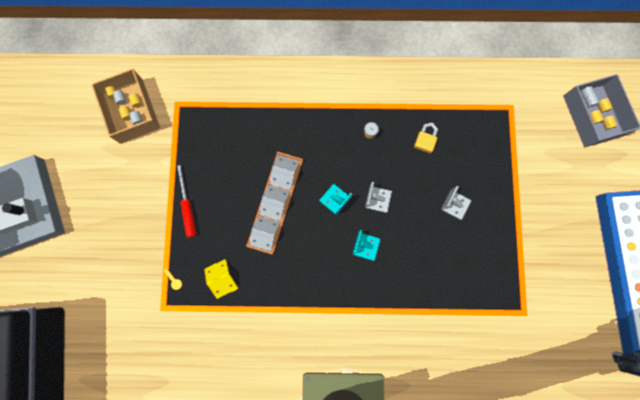

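View pics/side0.png

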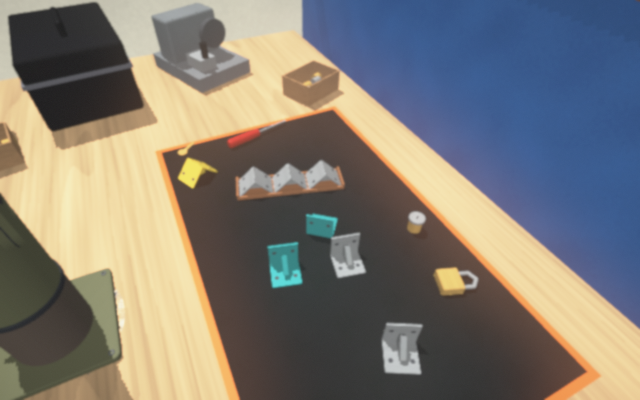

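The two grey loose brackets show at top (378,197) and (457,203). The turquoise look-alikes are at (335,198) and (365,245), the yellow one is at (220,279), and the tray with three ridges runs from (289,155) to (260,250). Next I'll confirm the candidates in enlarged crops.

```bash
cat > h.py <<'E'
import cv2,numpy as np
def crop(im,x0,y0,x1,y1,k,step=10):
    c=cv2.resize(im[y0:y1,x0:x1],None,fx=k,fy=k,interpolation=cv2.INTER_CUBIC)
    for x in range(-(-x0//step)*step,x1,step):
        p=int((x-x0+.5)*k);cv2.line(c,(p,0),(p,6),(0,255,0),1);cv2.putText(c,str(x),(p+1,14),0,.35,(0,255,0),1)
    for y in range(-(-y0//step)*step,y1,step):
        p=int((y-y0+.5)*k);cv2.line(c,(0,p),(6,p),(0,255,0),1);cv2.putText(c,str(y),(7,p+4),0,.35,(0,255,0),1)
    return c
def fit(c,w,h):
    o=np.zeros((h,w,3),np.uint8);o[:min(h,c.shape[0]),:min(w,c.shape[1])]=c[:h,:w];return o
from cell import manip
C={n:manip.get_calibration(n) for n in("top","side")}
def ray(n,uv):
    c=C[n];R=np.array(c["R"]);t=np.array(c["t"]);d=R.T@np.linalg.solve(c["mtx"],[uv[0],uv[1],1]);return -R.T@t,d
def on(n,uv,z):
    o,d=ray(n,uv);return o+d*(z-o[2])/d[2]
def two(a,b):
    A=np.zeros((3,3));v=np.zeros(3)
    for n,p in(("top",a),("side",b)):
        o,d=ray(n,p);d=d/np.linalg.norm(d);P=np.eye(3)-np.outer(d,d);A+=P;v+=P@o
    return np.linalg.solve(A,v)
def proj(n,X):
    c=C[n];p=c["mtx"]@(np.array(c["R"])@X+np.array(c["t"]));return p[:2]/p[2]
E
python3 - <<'E'
from h import *
t=cv2.imread("pics/top0.png");s=cv2.imread("pics/side0.png")
A=fit(crop(t,240,145,310,260,5),350,600);B=np.vstack([fit(crop(t,352,175,402,220,6.6),330,300),fit(crop(t,435,178,485,223,6.6),330,300)])
cv2.imwrite("pics/c_top.png",np.hstack([A,B]))
A=fit(crop(s,230,155,350,205,5),600,250);B=np.hstack([fit(crop(s,320,225,375,285,5.5),300,340),fit(crop(s,375,315,430,380,5.2),300,340)])
cv2.imwrite("pics/c_side.png",np.vstack([A,B]))
E
```

```text
(no output)
```

View pics/c_top.png

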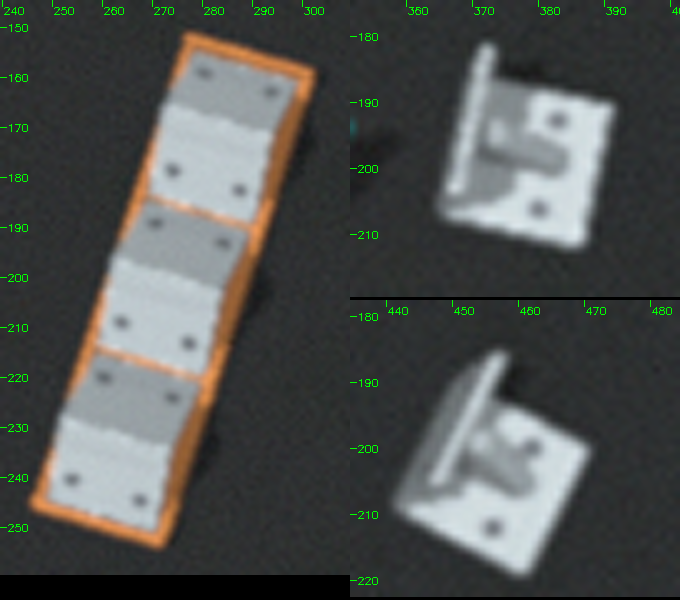

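View pics/c_side.png

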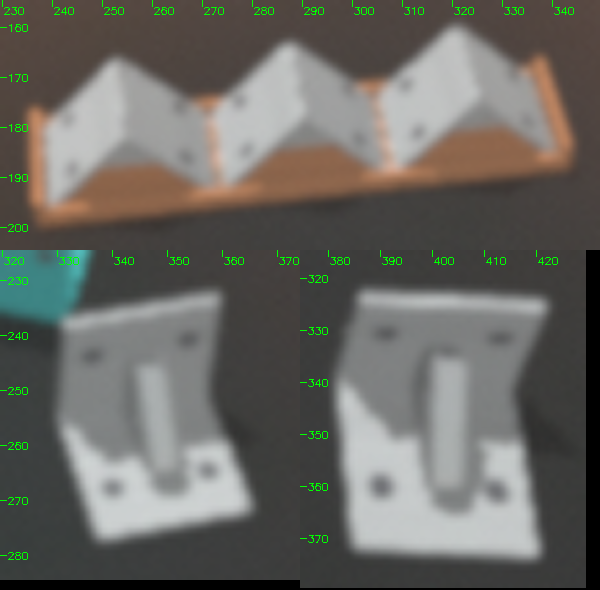

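The crops confirm bracket A (top ~(380,198)) and bracket B (top ~(457,203)) as plain grey with a rib. The turquoise pieces are elsewhere. The tray corners are at top (277,151), (302,158), (245,245) and (272,254).

Run:
```python
from h import *
np.set_printoptions(precision=1,suppress=True)
D={"A":[((391.3,190.4),(386.8,211.8),(364.8,207.1)),((330.8,237.2),(359.5,232.3)),((337.1,277.4),(365.3,271.8))],
"B":[((470.9,199.9),(460.6,219.5),(441.6,208.9)),((385.7,323.7),(422,325.1)),((384.7,372.2),(420.7,373.3))]}
for k,(t,u,f) in D.items():
    p,q=on("top",t[0],4),on("top",t[1],4);c=on("top",t[2],0)
    print(k,"top tip",p,q,"len",np.linalg.norm(p-q),"corner",c,"leg",np.linalg.norm((q-c)[:2]),"hd",np.degrees(np.arctan2(*(q-c)[1::-1])),"edge hd",np.degrees(np.arctan2(*(p-q)[1::-1])))
    a,b=[on("side",x,60) for x in u];print("  side upper",a,b,np.linalg.norm(a-b),np.degrees(np.arctan2(*(b-a)[1::-1])))
    a,b=[on("side",x,0) for x in f];print("  side tip",a,b,np.linalg.norm(a-b),np.degrees(np.arctan2(*(b-a)[1::-1])))
T=[(277.1,151.1),(302.5,158.5),(245.5,245.5),(272.1,253.9)]
P=np.array([on("top",x,16) for x in T]);print(P,P.mean(0));print("row hd",np.degrees(np.arctan2(*((P[0]+P[1]-P[2]-P[3])[1::-1]))),np.linalg.norm(P[0]-P[2]),np.linalg.norm(P[1]-P[3]),np.linalg.norm(P[0]-P[1]))
tops=[((272.9,165.1),(294.5,170.5)),((261.9,195.5),(284.5,202.5)),((252.1,227.5),(275.1,233.5))]
sid=[((321.5,159.5),(325.5,173.1)),((286.9,162.9),(290.1,178.5)),((252.5,165.9),(254.9,181.9))]
for a,b in zip(tops,sid):
    X=[two(x,y) for x,y in zip(a,b)];Y=[on("top",x,49) for x in a];Z=[on("side",x,49) for x in b]
    print("ridge",X[0],X[1],"mid top",sum(Y)/2,"mid side",sum(Z)/2)
```

```text
A top tip [ 578.1 -131.4    4. ] [ 519.  -118.3    4. ] len 60.479466769563714 corner [531.8 -59.4   0. ] leg 60.315053127884084 hd -102.25743902192643 edge hd -12.498039123100144
  side upper [530.8 -58.7  60. ] [590.8 -72.5  60. ] 61.630377380685296 -12.959239346108383
  side tip [ 518.2 -115.9    0. ] [ 577.9 -129.     0. ] 61.04878991805183 -12.351038443190356
B top tip [ 554.2 -346.5    4. ] [ 500.4 -316.4    4. ] len 61.717747900734096 corner [ 529.3 -267.5    0. ] leg 56.85922958676808 hd -120.54796557401241 edge hd -29.206208732625125
  side upper [ 526.9 -266.2   60. ] [ 581.1 -294.7   60. ] 61.15690365405479 -27.743770623017934
  side tip [ 501.3 -317.3    0. ] [ 555.5 -345.     0. ] 60.895918158399034 -27.128536517778564
[[682.1 181.8  16. ]
 [661.9 111.7  16. ]
 [422.8 258.5  16. ]
 [401.6 187.4  16. ]] [542.1 184.8  16. ]
row hd -16.344689074999312 270.40683092409756 271.128944084051 72.94226560882854
ridge [634.2 188.7  48.9] [617.5 131.1  54.1] mid top [627.2 159.8  49. ] mid side [626.4 162.6  49. ]
ridge [550.5 215.9  47.1] [532.9 155.7  48.4] mid top [542.9 185.3  49. ] mid side [539.7 184.5  49. ]
ridge [465.7 238.   50.3] [450.8 177.8  50.8] mid top [459.8 207.8  49. ] mid side [457.2 209.8  49. ]
```

Measured: tray centre is (542,185), row heading −16.3°, and the valleys are at (584,173) and (500,197). The origin of A is (561,−65) with corner line −12.5°. The origin of B is (555,−279) with corner line −28°. I'll start with B.

```bash
python3 -m jog '[[24,18,-10,0,0,7.15,0],[24,18,-10,0,0,7.15,0],[24,18,-10,0,0,7.15,0],[24,18,-10,0,0,7.15,0],[24,18,-10,0,0,7.15,0],[24,18,-10,0,0,7.15,0],[24,18,-10,6.62,-3.52,0,0],[24,18,-10,6.62,-3.52,0,0],[24,18,-10,6.62,-3.52,0,0],[24,18,-10,6.62,-3.52,0,0]]' 60
```

```text
time_s: 1.1
eef_pos: [445.0, -410.9, 131.4]
ee_rot: [3.141, -0.528, 1.081]
force: [0.5, -0.4, -1.1]
gripper_width: 42.5
grasp_force: 0.0
```

```bash
python3 -m jog '[[18,15,-12,6.62,-3.52,0,0],[18,15,-12,6.62,-3.52,0,0],[18,15,-12,0,0,0,0],[18,15,-12,0,0,0,0],[0,0,0,0,0,0,0],[0,0,0,0,0,0,0],[0,0,0,0,0,0,0],[0,0,0,0,0,0,0],[0,0,0,0,0,0,0],[0,0,0,0,0,0,0]]'
python3 - <<'E'
from h import *
t=manip.read_camera("top")[:,:,::-1];s=manip.read_camera("side")[:,:,::-1]
cv2.imwrite("pics/g1.png",np.hstack([fit(crop(t,420,160,540,280,3.3),396,396),fit(crop(s,340,270,460,390,3.3),396,396)]))
print(manip.observe()["joint_positions"].round(2))
o=np.array([555.3,-279.2,0]);zb=np.array([-.332,-.624,.707])
s=manip.observe();p=s["eef_pos"];print(p,(p-o)@zb,"lateral",(p-o)-((p-o)@zb)*zb, s["ee_rot"])
E
```

```text
time_s: 2.1
eef_pos: [516.0, -351.4, 83.6]
ee_rot: [3.141, -0.784, 1.081]
force: [0.7, 0.4, -0.3]
gripper_width: 42.3
grasp_force: 0.0
[ 1.24  1.2  -0.77  1.45 -0.04  0.91  0.33]
[ 516.06864528 -351.02737333   83.45952713] 116.85097640591617 lateral [-0.43683055  1.08763595  0.84588682] [-3.1414587  -0.78483735  1.0812357 ]
```

View pics/g1.png

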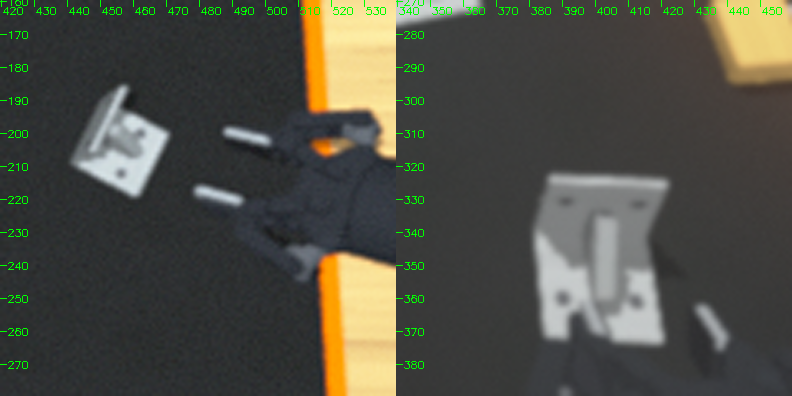

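The left (top-view) panel shows the open fingers with tips around (481,208), lined up on B's rib at (459,200). I'll advance along the tool axis.

```bash
python3 -m jog '[[4,7.1,-8.2,0,0,0,0],[4,7.1,-8.2,0,0,0,0],[4,7.1,-8.2,0,0,0,0],[4,7.1,-8.2,0,0,0,0],[4,7.1,-8.2,0,0,0,0],[4,7.1,-8.2,0,0,0,0],[4,7.1,-8.2,0,0,0,0],[3,7.1,-8.2,0,0,0,0],[0,0,0,0,0,0,0],[0,0,0,0,0,0,0]]'
python3 - <<'E'
from h import *
t=manip.read_camera("top")[:,:,::-1];s=manip.read_camera("side")[:,:,::-1]
cv2.imwrite("pics/g2.png",np.hstack([fit(crop(t,425,160,505,240,4.9),392,392),fit(crop(s,360,300,440,380,4.9),392,392)]))
o=np.array([555.3,-279.2,0]);zb=np.array([-.332,-.624,.707])
s=manip.observe();p=s["eef_pos"];print(p,(p-o)@zb,"lateral",(p-o)-((p-o)@zb)*zb, s["ee_rot"])
E
```

```text
time_s: 3.2
eef_pos: [547.2, -293.9, 17.6]
ee_rot: [-3.141, -0.785, 1.081]
force: [1.0, 0.2, 0.3]
gripper_width: 42.7
grasp_force: 0.0
[ 547.37835727 -294.6995736    17.97149425] 25.007565746439443 lateral [0.3808691  0.10514743 0.29114526] [ 3.14088759 -0.78461924  1.0812846 ]
```

View pics/g2.png

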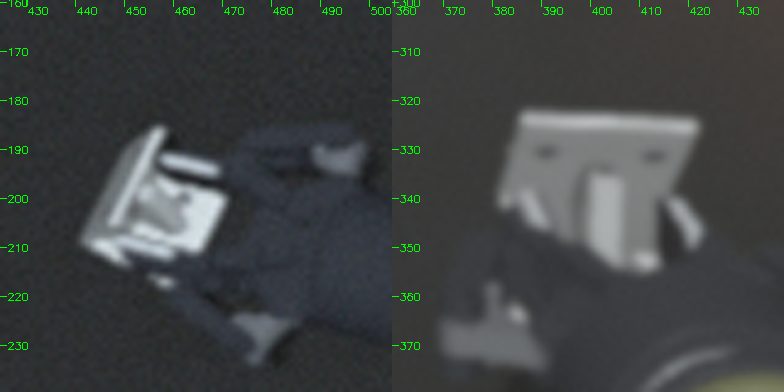

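The pads straddle B's rib in both panels (the rib is at about (403,345) in the side view). Closing now.

```bash
python3 -m jog '[[0,0,0,0,0,0,-0.4],[0,0,0,0,0,0,-0.6],[0,0,0,0,0,0,-0.8],[0,0,0,0,0,0,-1],[0,0,0,0,0,0,-1],[0,0,0,0,0,0,-1],[0,0,0,0,0,0,-1],[0,0,0,0,0,0,-1],[0,0,0,0,0,0,-1],[0,0,0,0,0,0,-1]]' 70
```

```text
time_s: 4.3
eef_pos: [547.3, -294.5, 18.1]
ee_rot: [3.141, -0.785, 1.081]
force: [-3.0, -3.4, 5.4]
gripper_width: 8.6
grasp_force: 69.8
```

```bash
python3 -m jog '[[0,0,15,0,0,0,-1],[0,0,25,0,0,0,-1],[0,0,30,0,0,0,-1],[0,0,30,0,0,0,-1],[0,10,12,-6.62,3.52,0,-1],[0,15,0,-6.62,3.52,0,-1],[0,20,0,-6.62,3.52,0,-1],[0,25,0,-6.62,3.52,0,-1],[0,25,0,-6.62,3.52,0,-1],[0,25,0,-6.62,3.52,0,-1]]'
python3 -m jog '[[4,35,0,0,0,8,-1],[4,35,0,0,0,8,-1],[4,35,0,0,0,8,-1],[4,35,0,0,0,8,-1],[4,35,0,0,0,8,-1],[4,35,0,0,0,8,-1],[4,35,0,0,0,8,-1],[4,35,0,0,0,8,-1],[2,20,0,0,0,8,-1],[0,10,0,0,0,8,-1]]'
```

```text
time_s: 5.3
eef_pos: [546.9, -174.3, 130.5]
ee_rot: [-3.141, -0.012, 1.082]
force: [0.7, 0.5, -3.9]
gripper_width: 8.1
grasp_force: 68.7
time_s: 6.3
eef_pos: [579.8, 138.0, 129.5]
ee_rot: [3.141, -0.018, 2.489]
force: [-0.0, -0.8, -2.5]
gripper_width: 8.4
grasp_force: 68.7
```

```bash
python3 -m jog '[[2,18,-10,0,0,7,-1],[2,17,-10,0,0,7,-1],[0,0,-10,0,0,7,-1],[0,0,0,0,0,0,-1],[0,0,0,0,0,0,-1],[0,0,0,0,0,0,-1],[0,0,0,0,0,0,-1],[0,0,0,0,0,0,-1],[0,0,0,0,0,0,-1],[0,0,0,0,0,0,-1]]'
python3 - <<'E'
from h import *
t=manip.read_camera("top")[:,:,::-1];s=manip.read_camera("side")[:,:,::-1]
cv2.imwrite("pics/p1t.png",t);cv2.imwrite("pics/p1s.png",s)
cv2.imwrite("pics/p1.png",np.hstack([fit(crop(t,235,145,315,260,4.5),360,520),fit(crop(s,240,120,350,210,4),440,520)]))
s=manip.observe();print(s["eef_pos"],s["ee_rot"],s["joint_positions"].round(2))
E
```

```text
time_s: 7.3
eef_pos: [585.1, 168.3, 99.3]
ee_rot: [-3.14, -0.015, 2.844]
force: [-0.1, 0.6, -3.3]
gripper_width: 8.4
grasp_force: 68.7
[585.07964713 168.27866558  99.2150416 ] [-3.13966801 -0.01505464  2.84437681] [-0.05  0.9  -0.56  1.69  0.64  0.75  0.35]
```

View pics/p1.png

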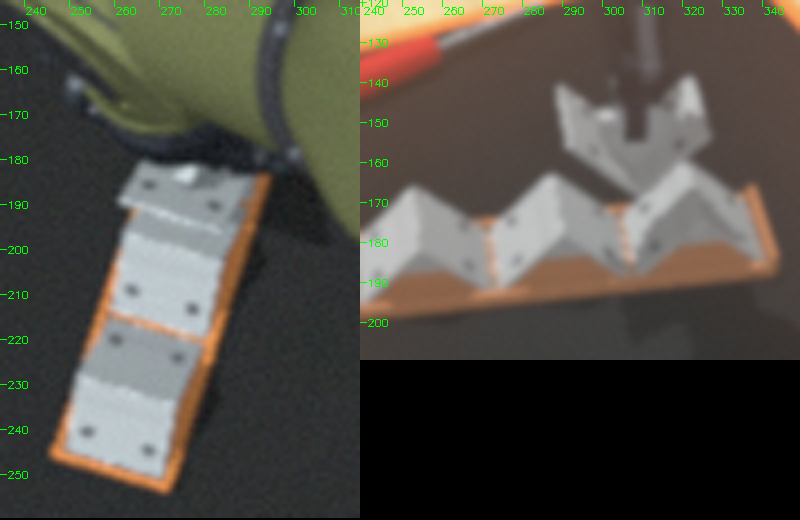

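The V hangs above its valley, with side-view tips at (291,157) and (327,153). I'll compare predicted and observed tips.

Run:
```python
from h import *
np.set_printoptions(precision=1,suppress=True)
o=np.array([585.1,168.3,99.2-25]);th=np.radians(-17);tx=np.array([np.cos(th),np.sin(th),0]);ty=np.array([-np.sin(th),np.cos(th),0])
for n,sx,sy,obs in [("side",-1,-1,(291.2,157.5)),("side",1,-1,(327.5,153.3)),("side",-1,1,(288.7,141.3)),("side",1,1,(322,138.8)),("top",-1,1,(261.2,189.6)),("top",-1,-1,(284.1,196.1))]:
    X=o+sx*42.4*tx+sy*30*ty+[0,0,42.4];print(n,sx,sy,proj(n,X),obs,on(n,obs,X[2])-X)
```

```text
side -1 -1 [291.4 156.9] (291.2, 157.5) [-1.3 -2.   0. ]
side 1 -1 [327.5 153.7] (327.5, 153.3) [0.6 1.2 0. ]
side -1 1 [288.6 141.6] (288.7, 141.3) [0.7 1.  0. ]
side 1 1 [323.1 138.7] (322, 138.8) [-2.6  0.8  0. ]
top -1 1 [260.9 190.1] (261.2, 189.6) [ 1.2 -0.6 -0. ]
top -1 -1 [283.9 197.3] (284.1, 196.1) [ 3.  -0.5 -0. ]
```

```bash
python3 -m jog '[[-1,4.7,-8,-0.25,-0.82,0.7,-1],[0,0,-8,0,0,0,-1],[0,0,-8,0,0,0,-1],[0,0,-7,0,0,0,-1],[0,0,-6,0,0,0,-1],[0,0,-5,0,0,0,-1],[0,0,-5,0,0,0,-1],[0,0,-4,0,0,0,-1],[0,0,-4,0,0,0,-1],[0,0,0,0,0,0,-1]]'
```

```text
time_s: 8.4
eef_pos: [583.8, 172.8, 43.6]
ee_rot: [-3.139, -0.001, 2.857]
force: [-0.9, -1.6, -2.2]
gripper_width: 8.4
grasp_force: 68.8
```

```bash
python3 -m jog '[[0,0,-2,0,0,0,-1],[0,0,-2,0,0,0,-1],[0,0,-2,0,0,0,-1],[0,0,-2,0,0,0,-1],[0,0,-1,0,0,0,-1],[0,0,-1,0,0,0,-1],[0,0,-1,0,0,0,-1],[0,0,0,0,0,0,-1],[0,0,0,0,0,0,-1],[0,0,0,0,0,0,-1]]'
```

```text
time_s: 9.4
eef_pos: [584.1, 173.1, 33.2]
ee_rot: [-3.14, -0.0, 2.857]
force: [-0.1, 0.2, -3.2]
gripper_width: 8.2
grasp_force: 68.8
```

```bash
python3 -m jog '[[0,0,-0.5,0,0,0,-1],[0,0,-0.5,0,0,0,-1],[0,0,-0.5,0,0,0,-1],[0,0,-0.5,0,0,0,-1],[0,0,0,0,0,0,-1],[0,0,0,0,0,0,-1],[0,0,0,0,0,0,-1],[0,0,0,0,0,0,-1],[0,0,0,0,0,0,-1],[0,0,0,0,0,0,-1]]'
python3 - <<'E'
from cell import manip
print([manip.observe()[k] for k in("eef_pos","force")])
E
```

```text
time_s: 10.4
eef_pos: [584.0, 173.2, 31.5]
ee_rot: [-3.14, -0.0, 2.857]
force: [-2.3, -0.7, 6.0]
gripper_width: 8.2
grasp_force: 69.8
[array([584.01143014, 173.16489158,  31.5128805 ]), array([-2.27137715, -0.73598175,  5.96143917])]
```

```bash
python3 -m jog '[[0,0,-0.5,0,0,0,-1],[0,0,0,0,0,0,-1],[0,0,0,0,0,0,-0.8],[0,0,0,0,0,0,-0.7],[0,0,0,0,0,0,-0.6],[0,0,0,0,0,0,-0.5],[0,0,0,0,0,0,-0.4],[0,0,0,0,0,0,-0.4],[0,0,0,0,0,0,-0.4],[0,0,0,0,0,0,-0.4]]'
python3 -m jog '[[0,0,3,0,0,0,-0.4],[0,0,5,0,0,0,-0.4],[0,0,10,0,0,0,-0.4],[0,0,15,0,0,0,-0.4],[0,0,25,0,0,0,-0.4],[0,0,30,0,0,0,-0.4],[0,-20,20,0,0,0,-0.3],[0,-30,0,0,0,-8,0],[0,-35,0,0,0,-8,0],[0,-35,0,0,0,-8,0]]'
python3 - <<'E'
from h import *
t=manip.read_camera("top")[:,:,::-1];s=manip.read_camera("side")[:,:,::-1]
cv2.imwrite("pics/q1.png",np.hstack([fit(crop(t,235,145,315,260,4.5),360,520),fit(crop(s,240,120,350,210,4),440,520)]))
E
```

```text
time_s: 11.4
eef_pos: [584.1, 173.0, 30.6]
ee_rot: [-3.14, -0.0, 2.857]
force: [-0.2, 0.1, 0.4]
gripper_width: 26.1
grasp_force: 0.0
time_s: 12.4
eef_pos: [584.4, 52.2, 140.4]
ee_rot: [-3.141, 0.001, 2.433]
force: [-0.2, 0.4, -0.1]
gripper_width: 42.9
grasp_force: 0.0
```

View pics/q1.png

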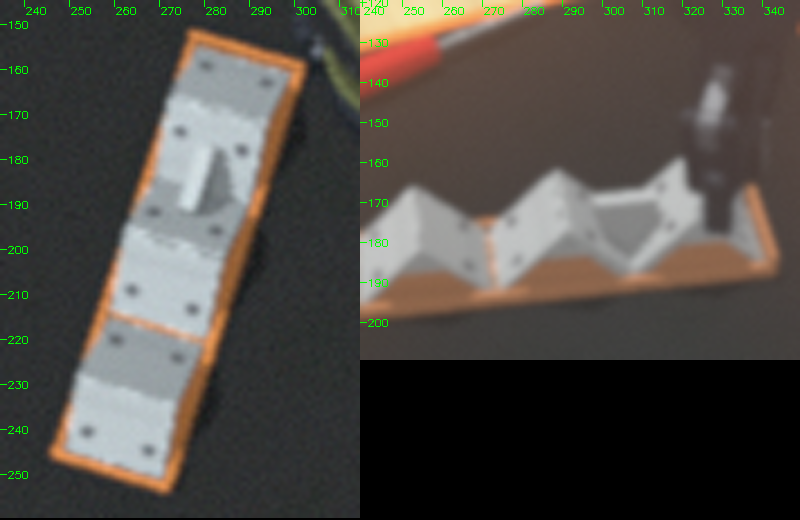

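B is nested flush in the valley around top (280,183), and the ridges are undisturbed. Now for bracket A.

```bash
python3 -m jog '[[-4,-22,0,0,0,-7.74,0],[-4,-22,0,0,0,-7.74,0],[-4,-22,0,0,0,-7.74,0],[-4,-22,0,0,0,-7.74,0],[-4,-22,0,0,0,-7.74,0],[-4,-22,0,0,0,-7.74,0],[-4,-22,0,0,0,-7.74,0],[-4,-22,0,0,0,-7.74,0],[-4,-10,0,7.32,-1.62,0,0],[-4,-10,0,7.32,-1.62,0,0]]'
python3 -m jog '[[0,0,-10,7.32,-1.62,0,0],[0,0,-10,7.32,-1.62,0,0],[0,0,-10,7.32,-1.62,0,0],[0,0,-10,7.32,-1.62,0,0],[0,0,-10,0,0,0,0],[0,0,-9,0,0,0,0],[0,0,0,0,0,0,0],[0,0,0,0,0,0,0],[0,0,0,0,0,0,0],[0,0,0,0,0,0,0]]'
cat > rel.py <<'E'
from h import *
o=np.array([561.2,-65.3,0]);zb=np.array([-.153,-.690,.707])
s=manip.observe();p=s["eef_pos"];a=(p-o)@zb;print(p,a,"lateral",(p-o)-a*zb, s["ee_rot"],"go",o+24.5*zb-p,s["joint_positions"].round(2))
E
python3 rel.py
```

```text
time_s: 13.5
eef_pos: [546.0, -140.3, 141.0]
ee_rot: [3.138, -0.266, 1.365]
force: [0.7, 0.1, -0.8]
gripper_width: 42.9
grasp_force: 0.0
time_s: 14.5
eef_pos: [544.8, -142.3, 81.0]
ee_rot: [3.136, -0.783, 1.363]
force: [0.3, -0.1, 0.3]
gripper_width: 42.9
grasp_force: 0.0
[ 544.78397871 -142.34440102   81.00626848] 112.9437197747714 lateral [0.86436783 0.88676563 1.1550586 ] [ 3.13647395 -0.78349123  1.36304653] go [ 12.66752129  60.13940102 -63.68476848] [ 0.99  1.17 -0.82  1.69 -0.02  0.71  0.3 ]
```

```bash
python3 -m jog '[[1.6,7.5,-8,0,0,-0.5,0],[1.6,7.5,-8,0,0,0,0],[1.6,7.5,-8,0,0,0,0],[1.6,7.5,-8,0,0,0,0],[1.6,7.5,-8,0,0,0,0],[1.6,7.5,-8,0,0,0,0],[1.6,7.5,-8,0,0,0,0],[1.5,7.5,-8,0,0,0,0],[0,0,0,0,0,0,0],[0,0,0,0,0,0,0]]'
python3 rel.py
python3 - <<'E'
from h import *
t=manip.read_camera("top")[:,:,::-1];s=manip.read_camera("side")[:,:,::-1]
cv2.imwrite("pics/g3.png",np.hstack([fit(crop(t,345,160,425,240,4.9),392,392),fit(crop(s,310,215,390,295,4.9),392,392)]))
E
```

```text
time_s: 15.5
eef_pos: [556.8, -82.8, 15.5]
ee_rot: [3.14, -0.785, 1.35]
force: [-0.5, -0.6, -0.5]
gripper_width: 42.4
grasp_force: 0.0
[556.76974042 -82.81395919  15.48954326] 23.713568641075543 lateral [-0.80208358 -1.15159683 -1.27594977] [ 3.13976572 -0.78539999  1.35010886] go [0.68175958 0.60895919 1.83195674] [ 0.9   1.27 -0.79  1.75 -0.    0.52  0.29]
```

View pics/g3.png

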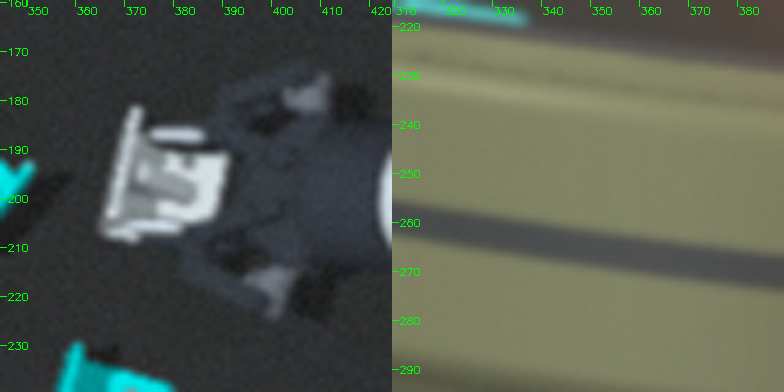

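In the top view the fingers straddle A's rib at (378,197), and the arm blocks the side view. I'll nudge and close.

```bash
python3 -m jog '[[0.5,0.6,1.6,0,0,0,-0.3],[0,0,0,0,0,0,-0.6],[0,0,0,0,0,0,-0.8],[0,0,0,0,0,0,-1],[0,0,0,0,0,0,-1],[0,0,0,0,0,0,-1],[0,0,0,0,0,0,-1],[0,0,0,0,0,0,-1],[0,0,0,0,0,0,-1],[0,0,0,0,0,0,-1]]' 70
python3 rel.py
```

```text
time_s: 16.6
eef_pos: [557.5, -82.8, 17.8]
ee_rot: [3.139, -0.785, 1.35]
force: [-1.5, -3.0, 6.2]
gripper_width: 8.1
grasp_force: 69.4
[557.48536856 -82.82155161  17.75886035] 25.21372348492575 lateral [ 0.14306825 -0.1240824  -0.06724216] [ 3.13876051 -0.78519036  1.35006113] go [-0.03386856  0.61655161 -0.43736035] [ 0.9   1.26 -0.79  1.75 -0.    0.52  0.28]
```

```bash
python3 -m jog '[[0,0,15,0,0,0,-1],[0,0,25,0,0,0,-1],[0,0,30,0,0,0,-1],[0,0,30,0,0,0,-1],[0,5,12,-7.32,1.62,0,-1],[-2,10,0,-7.32,1.62,0,-1],[-4,15,0,-7.32,1.62,0,-1],[-4,15,0,-7.32,1.62,0,-1],[-4,15,0,-7.32,1.62,0,-1],[-4,20,0,-7.32,1.62,0,-1]]'
python3 -m jog '[[-4,25,0,0,0,8,-1],[-4,25,0,0,0,8,-1],[-4,25,0,0,0,8,-1],[-4,22,0,0,0,8,-1],[-4,20,0,0,0,8,-1],[-4,20,0,0,0,8,-1],[-4,20,0,0,0,8,-1],[-4,18,0,0,0,8,-1],[-4,15,0,0,0,8,-1],[-3,10,0,0,0,8,-1]]'
python3 -m jog '[[0,0,-10,0,0,6.3,-1],[0,0,-10,0,0,0,-1],[0,0,-10,0,0,0,-1],[0,0,0,0,0,0,-1],[0,0,0,0,0,0,-1],[0,0,0,0,0,0,-1],[0,0,0,0,0,0,-1],[0,0,0,0,0,0,-1],[0,0,0,0,0,0,-1],[0,0,0,0,0,0,-1]]'
python3 - <<'E'
from h import *
t=manip.read_camera("top")[:,:,::-1];s=manip.read_camera("side")[:,:,::-1]
cv2.imwrite("pics/p2.png",np.hstack([fit(crop(t,235,145,315,260,4.5),360,520),fit(crop(s,220,120,330,210,4),440,520)]))
from scipy.spatial.transform import Rotation as r
s=manip.observe();p=s["eef_pos"];print(p,s["ee_rot"],"go",np.array([500.1,197,0])-p,s["joint_positions"].round(2))
w=np.radians(163.7);G=r.from_euler("xyz",[np.pi,0,w])*r.from_euler("xyz",s["ee_rot"]).inv();print("turn",np.degrees(G.as_rotvec()))
E
```

```text
time_s: 17.6
eef_pos: [539.2, -5.1, 129.6]
ee_rot: [3.14, -0.025, 1.351]
force: [-0.1, 0.6, -5.3]
gripper_width: 8.1
grasp_force: 68.4
time_s: 18.6
eef_pos: [499.2, 195.8, 128.5]
ee_rot: [3.14, -0.03, 2.756]
force: [-0.1, -0.2, -4.1]
gripper_width: 8.5
grasp_force: 68.5
time_s: 19.6
eef_pos: [500.8, 193.7, 98.3]
ee_rot: [3.141, -0.028, 2.857]
force: [0.0, 0.0, -3.2]
gripper_width: 8.3
grasp_force: 68.5
[500.74030756 193.72755206  98.18752958] [ 3.14110373 -0.02864975  2.85743878] go [ -0.64030756   3.27244794 -98.18752958] [-0.17  0.82 -0.46  1.91  0.6   0.57  0.26]
turn [-0.48734009 -1.56774945 -0.01877999]
```

View pics/p2.png

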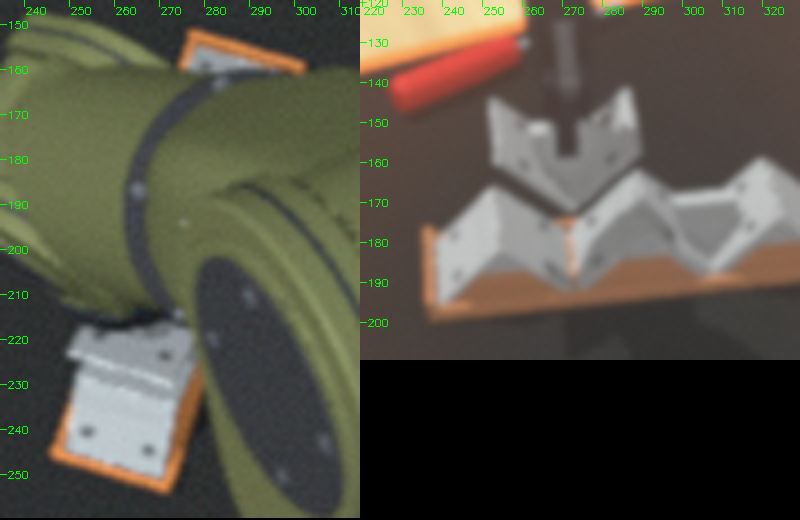

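A hangs as a V over the second valley (side-view apex around (272,172)), and B sits fully down at (307,188). Lowering A.

```bash
python3 -m jog '[[-0.6,3.3,-8,-0.49,-1.57,0,-1],[0,0,-8,0,0,0,-1],[0,0,-8,0,0,0,-1],[0,0,-7,0,0,0,-1],[0,0,-6,0,0,0,-1],[0,0,-5,0,0,0,-1],[0,0,-5,0,0,0,-1],[0,0,-4,0,0,0,-1],[0,0,-3,0,0,0,-1],[0,0,0,0,0,0,-1]]'
python3 -m jog '[[0,0,-2,0,0,0,-1],[0,0,-2,0,0,0,-1],[0,0,-2,0,0,0,-1],[0,0,-2,0,0,0,-1],[0,0,-1,0,0,0,-1],[0,0,-1,0,0,0,-1],[0,0,0,0,0,0,-1],[0,0,0,0,0,0,-1],[0,0,0,0,0,0,-1],[0,0,0,0,0,0,-1]]'
```

```text
time_s: 20.7
eef_pos: [500.0, 196.9, 43.8]
ee_rot: [-3.141, -0.0, 2.858]
force: [0.8, -0.1, -2.9]
gripper_width: 8.2
grasp_force: 68.7
time_s: 21.7
eef_pos: [500.2, 197.0, 34.2]
ee_rot: [3.142, 0.0, 2.857]
force: [0.8, -0.1, -2.3]
gripper_width: 8.1
grasp_force: 68.7
```

```bash
python3 -m jog '[[0,0,-0.5,0,0,0,-1],[0,0,-0.5,0,0,0,-1],[0,0,-0.5,0,0,0,-1],[0,0,-0.5,0,0,0,-1],[0,0,-0.5,0,0,0,-1],[0,0,0,0,0,0,-1],[0,0,0,0,0,0,-1],[0,0,0,0,0,0,-1],[0,0,0,0,0,0,-1],[0,0,0,0,0,0,-1]]'
```

```text
time_s: 22.7
eef_pos: [500.1, 197.0, 31.6]
ee_rot: [-3.141, -0.0, 2.857]
force: [0.4, 0.4, -3.4]
gripper_width: 8.4
grasp_force: 68.6
```

```bash
python3 -m jog '[[0,0,-0.4,0,0,0,-1],[0,0,-0.4,0,0,0,-1],[0,0,-0.4,0,0,0,-1],[0,0,0,0,0,0,-1],[0,0,0,0,0,0,-1],[0,0,0,0,0,0,-1],[0,0,0,0,0,0,-1],[0,0,0,0,0,0,-1],[0,0,0,0,0,0,-1],[0,0,0,0,0,0,-1]]'
```

```text
time_s: 23.7
eef_pos: [500.0, 197.2, 30.8]
ee_rot: [3.142, -0.0, 2.858]
force: [-2.9, -0.7, 5.5]
gripper_width: 8.3
grasp_force: 69.8
```

Contact, at the same load as for B. Releasing and retreating.

```bash
python3 -m jog '[[0,0,-0.5,0,0,0,-1],[0,0,0,0,0,0,-1],[0,0,0,0,0,0,-0.8],[0,0,0,0,0,0,-0.7],[0,0,0,0,0,0,-0.6],[0,0,0,0,0,0,-0.5],[0,0,0,0,0,0,-0.4],[0,0,0,0,0,0,-0.4],[0,0,0,0,0,0,-0.4],[0,0,0,0,0,0,-0.4]]'
python3 -m jog '[[0,0,3,0,0,0,-0.4],[0,0,5,0,0,0,-0.4],[0,0,10,0,0,0,-0.4],[0,0,15,0,0,0,-0.4],[0,0,25,0,0,0,-0.4],[0,0,30,0,0,0,-0.4],[0,-20,30,0,0,0,-0.3],[0,-30,20,0,0,-8,0],[0,-35,0,0,0,-8,0],[0,-35,0,0,0,-8,0]]'
python3 -m jog '[[0,-35,0,0,0,0,0],[0,-35,0,0,0,0,0],[0,-35,0,0,0,0,0],[0,-35,0,0,0,0,0],[0,-30,0,0,0,0,0],[0,-20,0,0,0,0,0],[0,0,0,0,0,0,0],[0,0,0,0,0,0,0],[0,0,0,0,0,0,0],[0,0,0,0,0,0,0]]'
python3 - <<'E'
from h import *
t=manip.read_camera("top")[:,:,::-1];s=manip.read_camera("side")[:,:,::-1]
cv2.imwrite("pics/q2.png",np.hstack([fit(crop(t,235,145,315,260,4.5),360,520),fit(crop(s,235,120,345,210,4),440,520)]))
E
```

```text
time_s: 24.7
eef_pos: [500.1, 197.0, 29.9]
ee_rot: [-3.142, -0.0, 2.857]
force: [-0.1, -0.6, -0.5]
gripper_width: 25.7
grasp_force: 0.0
time_s: 25.7
eef_pos: [500.6, 76.1, 169.7]
ee_rot: [3.139, 0.002, 2.433]
force: [0.5, -0.4, 0.5]
gripper_width: 43.0
grasp_force: 0.0
time_s: 26.7
eef_pos: [500.3, -111.2, 168.2]
ee_rot: [3.141, -0.0, 2.441]
force: [-0.7, 0.4, -0.2]
gripper_width: 42.5
grasp_force: 0.0
```

View pics/q2.png

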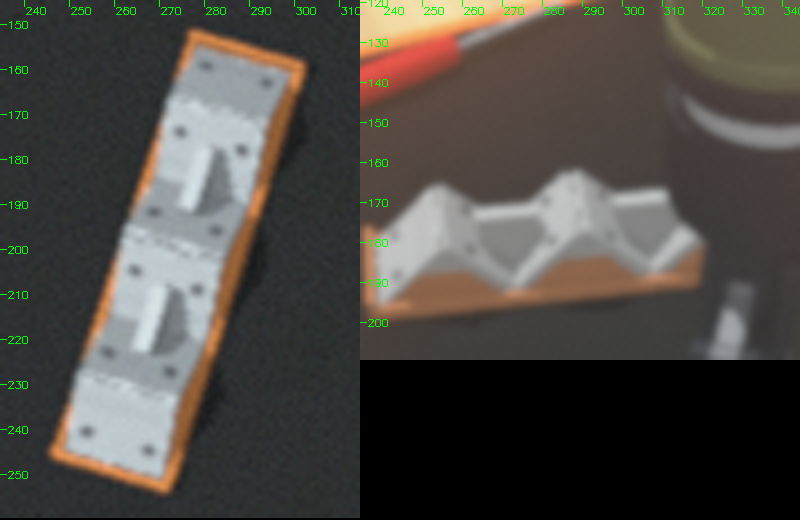

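Both brackets lie fully down and flush, with ribs at top (278,184) and (268,216), and the ridges are in place.

```bash
python3 -c "
from cell import manip
print(manip.sign_off())"
```

```text
the job is handed in; nothing more can be done
None
```

Both loose brackets are nested open side up in the tray's two valleys, fully down and flush in the final pictures. The three ridges are still in place, the bystanders were left alone, and the job was handed in at about 27 s.

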